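Fit the cam-arm coupling to the clinic's water tank

TASK

Close the small steel water tank: take the metal coupling that has two cam arms (not the plain armless cap) and push it down over the grooved adaptor on top of the tank until its rim has squashed the rubber seal and it sits fully home, with both arms still up. Let go, then swing the two cam arms down all the way, one after the other, and leave the coupling locked there.

Things in the scene. Friction and masses are not known exactly. Their poses are not given: they have to be found in the camera images.
- cam_coupling: Loose camlock coupling, 0.26 kg: upright aluminium barrel, 53 mm diameter, 46 tall, closed on top, open below (bore 38, 33 deep). Origin: centre of its lower rim, z up. Ears (to 36 mm out) and cam arms on its +y and -y sides; grip it on its bare x sides. An armless ribbed cap of the same size stands near. Between it and the tank, pass the tall microscope (x over 0.55 m, y 0 to 0.1) on the robot's side.
- adaptor_seat (a point): Seat on the fixed steel tank (124 x 124 x 50 mm), 86 mm above the desk, z up: the coupling's origin comes here, at any yaw. Round neck on it: groove 24 mm wide from 4 to 20 mm up, lip 34 wide to 25, tapering to 22 at its top 31 mm up. A black seal ring, 60 wide, stands 6 mm above the seat, bears the coupling's weight, squashes to the seat under 8 N and stays. Flange 68 wide below.
- cam_left (a joint): Angle (rad) of the cam arm on the coupling's +y side: 0 = level, straight out; negative = up and out (open, starts -0.6 to -0.4); closed stop +0.7 = down. Dark steel bar 12 to 18 mm wide, 5 thick, 55 long from its pivot at (0, +28, 14.5) mm in the coupling's frame, swinging in its y-z plane. Stays where left (0.05 N m); 2 to 3 N pressed down 20 to 30 mm out from the pivot closes it.
- cam_right (a joint): Angle (rad) of the cam arm on the coupling's -y side: 0 = level, straight out; negative = up and out (open, starts -0.6 to -0.4); closed stop +0.7 = down. Dark steel bar 12 to 18 mm wide, 5 thick, 55 long from its pivot at (0, -28, 14.5) mm in the coupling's frame, swinging in its y-z plane. Stays where left (0.05 N m); 2 to 3 N pressed down 20 to 30 mm out from the pivot closes it.

How it is judged:
By the outcome, as a careful person would: the job done as asked, in the order asked, and still so for the second after the job is handed in, with the robot touching nothing.
It also fails if it takes over 58 s, if anything falls off the work surface, if the arm or the gripper's body presses on something with over 40 N, if the wrist force passes 120 N, or if a joint passes its speed limit or range.

ROBOT

A 6-joint arm with a two-finger parallel gripper is mounted at the origin on a cart in front of the work surface, level with it; the furniture and walls round the work are solid. World frame = base frame: x ahead of the robot, y to its left, z up, the work surface at z = 0. Lengths are in m, angles in degrees, forces in N, time in s.
With the tool pointing down it reaches from about 0.35 to 0.875 m from the base axis. Payload 4.2 kg.
Tool frame: the origin (TCP) lies midway between the tips of the shut fingers; the grasp point (between the pads) lies 19 mm behind it; z points along the fingers, y is the line along which they close (so a half turn about z gives the same grasp; the last joint's range is limited). The gripper opens to 87 mm and grips with 3 to 60 N. Pads are 19 mm wide; open, the fingers measure 117 mm over their backs; the gripper's body (75 mm by 190 mm) begins 51 mm behind the grasp point.
Start: joints at [-52.334, 22.042, 0.453, 0, -68.411, -14.817], TCP at [0.243, -0.576, 0.223] pointing down, gripper open.
Joint ranges: [-179.83, 179.83], [-69.29, 118.12], [-61.27, 80.66], [-181.25, 117.63], [-171.15, -9.14], [-177.46, 177.46]. Speed limits (degrees/s): [159.86, 159.86, 180, 180, 180, 180].

INTERFACE

Orientations are given as a 3x3 rotation matrix whose columns are the frame's x, y, z axes.
In Python, from station import r, cams gives the robot as it stands.
- The arm moves only by the tool play_rows, never from a script. Its argument "commands" is text: rows parted by semicolons, each of 6 numbers parted by spaces: the shift along the world's x, y, z normalised to -1 to 1, where 1 is 30 mm, then the turn, a rotation vector about the world's x, y, z normalised to -1 to 1, where 1 is 0.15 rad. A call has 1 to 20 rows; each row shifts and turns the commanded pose from where the row before left it; what a row does not reach is not made up. A row lasts 1/10 s, in which the tool goes at most 50 mm and 8.59 degrees, less where a joint would pass 70% of its speed; a pose out of reach is approached as far as the arm can. A call with a number of a shift or a turn outside -1 to 1 is refused whole. A call with a gripper value outside its range is refused whole. "grip" is the finger opening in mm, from 0 to 87, set as the call begins (left out, the last holds). The fingers move at their own pace and stop on an object; the grip force is fixed at half the most. Time passes only in rows, so rows that do not move let the fingers close. It gives the time, the measured TCP pose, the force, the opening and the grip force at its end, in the units of the state.
- r.sense(): the state, without advancing time (a new reading comes with each control period).
- cams.capture(name): name is "side" or "top" or "wrist"; returns (picture, depth): 480x640x3 uint8, blue, green, red; 480x640 float32, m along the optical axis (not along the pixel's ray), 0 where there is no reading.
- cams.camera_info(name): a dict with "mtx" (3x3 intrinsics, pixels), "R" (3x3) and "t" (3): a world point X has camera coordinates R X + t. Camera axes: x right, y down, z forward; pixel columns grow to the right and rows downward; lengths in m; the calibration is good to about 2 mm. A picture is of the moment at which its call begins: read the wrist's pose just before it. camera_info takes no time and is no camera call; for the wrist camera it gives the pose at the moment of the call.
- r.finish_job(): hands the job in; it is judged then, once.
The state is a dict: "time_s": time; "joints": joint angles; "joint_velocities": joint speeds; "effort": joint torques, N m; "tcp_pos": TCP position; "ee_rot": TCP orientation; "wrist_force": force on the tool from outside, world axes, zero at the start; "moment": the same for the moment, N m; "gripper_width": opening from 0.0 (shut) to 1.0 (fully open); "gripper_force": force on a finger pad.
Only numpy, scipy, OpenCV 4.12 (cv2) and the standard library are available. Lean on these libraries where they do the work, as an engineer would, in place of code of your own. Each camera call takes 0.05 s, during which the arm holds its last target. There are 200 camera calls.

## Working session

There is one attempt and no reset: what is moved stays moved. The work goes in short steps, Python scripts to look and compute and a tool call to move; the robot and the scene stay as the last step left them, time stands still between calls to the robot, and variables do not carry over. Pictures are saved under pics/ and viewed, at most 10 in all, crops included, and the job is handed in when it is done.

Besides the shell and the picture viewer there is one more tool, called after "Request:" as name(argument=value, ...) on one line, values as JSON. play_rows: Moves the arm, as the interface text tells. Scaled input: -1 to 1 covers 30 mm each way for a shift and 0.15 rad each way for a turn. Its arguments: {"type":"object","properties":{"commands":{"type":"string"},"grip":{"type":"number"}},"required":["commands"]}

```bash
mkdir -p pics
cat > h.py <<'E'
import numpy as np, cv2
from station import r, cams
def pts(name):
    im,d=cams.capture(name); c=cams.camera_info(name)
    v,u=np.mgrid[0:480,0:640]; K=c["mtx"]
    P=np.stack([(u-K[0,2])/K[0,0]*d,(v-K[1,2])/K[1,1]*d,d],-1)
    W=(P-np.array(c["t"]))@np.array(c["R"])
    W[d==0]=np.nan
    return im,d,W,c
E
python3 - <<'E'
from h import *
o=[]
for n in ("top","side"):
    im,d,W,c=pts(n); np.savez(f"{n}.npz",im=im,d=d,W=W); cv2.imwrite(f"pics/{n}0.png",im)
    print(n,(-np.array(c["R"]).T@c["t"]).round(3),c["mtx"][0][0],np.array(c["R"])[2].round(2))
s=r.sense();print(s["time_s"],s["tcp_pos"],s["ee_rot"])
E
```

```text
top [ 0.421 -0.034  0.937] 436.1191680164286 [ 0.08 -0.01 -1.  ]
side [0.086 0.548 0.629] 439.592111331389 [ 0.41 -0.66 -0.63]
0.1 [ 0.24249168 -0.57546969  0.22156617] [[-9.21592824e-01 -3.88157061e-01 -8.72853782e-04]
 [-3.88158022e-01  9.21591170e-01  1.75058919e-03]
 [ 1.24910784e-04  1.95213563e-03 -9.99998087e-01]]
```

View pics/top0.png

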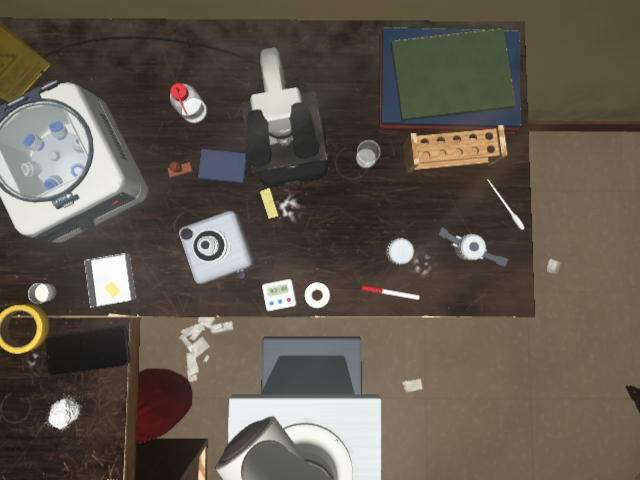

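View pics/side0.png

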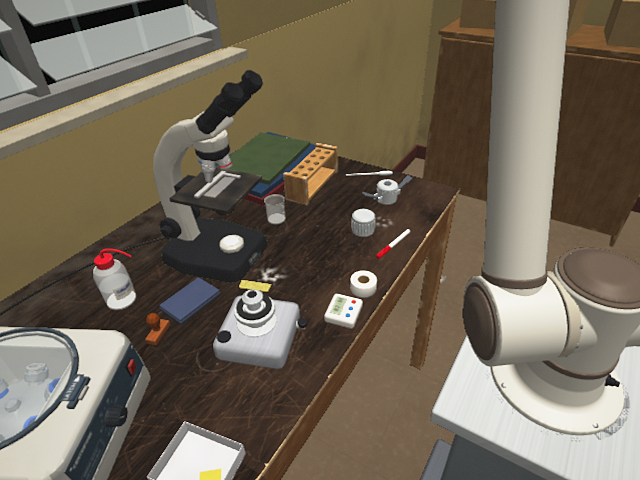

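The top picture shows the coupling at (471,247), with its arms reaching to (440,233) and (507,262). The ribbed cap is at (400,251), the tank neck at (209,245) and the microscope at (285,120). The side picture confirms this, with the coupling at (387,192) and the neck at (254,305).

Run:
```python
from h import *
def ray(n,u,v,z):
    c=cams.camera_info(n);R=np.array(c["R"]);C=-R.T@c["t"]
    d=R.T@np.linalg.inv(c["mtx"])@[u,v,1]; return C+d*(z-C[2])/d[2]
for n in("top","side"):
    f=np.load(n+".npz");W=f["W"];im=f["im"];z=W[...,2]
    def sel(x0,x1,y0,y1,z0,z1):
        return (W[...,0]>x0)&(W[...,0]<x1)&(W[...,1]>y0)&(W[...,1]<y1)&(z>z0)&(z<z1)
    if n=="top":
        g=ray(n,471,247,.046);t=ray(n,209,245,.117);print(g,t)
    for name,c,z0,z1 in(("coup",g,.038,.055),("coupall",g,.02,.055),("neck top",t,.109,.125),("seal",t,.086,.098),("tank",t,.044,.056)):
        rr=.075
        m=sel(c[0]-rr,c[0]+rr,c[1]-rr,c[1]+rr,z0,z1)
        p=W[m]; 
        if len(p)<4: print(n,name,len(p)); continue
        print(n,name,len(p),"med",np.median(p,0).round(4),"mid",((p.min(0)+p.max(0))/2).round(4),"ext",np.ptp(p,0).round(3))
    if n=="top":
        # lids: bright circle centre, dark arms
        m=sel(g[0]-.09,g[0]+.09,g[1]-.09,g[1]+.09,.015,.08)
        p=W[m];print("arms",p[p[:,1].argmin()].round(4),p[p[:,1].argmax()].round(4),len(p))
        gray=cv2.cvtColor(im,cv2.COLOR_BGR2GRAY)
        cv2.imwrite("pics/crop1.png",np.hstack([cv2.resize(im[200:290,165:255],(390,390),interpolation=cv2.INTER_CUBIC),cv2.resize(im[200:290,427:517],(390,390),interpolation=cv2.INTER_CUBIC)]))
    # obstacles
    m=sel(.2,.9,-.6,.4,.05,.5)
    p=W[m]
    for y0 in np.arange(-.5,.4,.05):
        q=p[(p[:,1]>=y0)&(p[:,1]<y0+.05)]
        if len(q)>5: print(n,round(y0,2),"xmin",q[:,0].min().round(3),"zmax",q[:,2].max().round(3))
```

```text
[ 0.46442863 -0.34026406  0.046     ] [0.46265662 0.17751943 0.117     ]
top coup 624 med [ 0.4665 -0.3422  0.0454] mid [ 0.4668 -0.3443  0.0448] ext [0.078 0.141 0.013]
top coupall 910 med [ 0.4653 -0.3407  0.0435] mid [ 0.4668 -0.3443  0.0358] ext [0.078 0.141 0.031]
top neck top 251 med [0.4644 0.1845 0.1165] mid [0.4639 0.1854 0.1155] ext [0.032 0.033 0.012]
top seal 545 med [0.4623 0.1787 0.0922] mid [0.4643 0.1851 0.0914] ext [0.066 0.067 0.011]
top tank 2357 med [0.4581 0.1715 0.0502] mid [0.4638 0.1813 0.05  ] ext [0.146 0.139 0.012]
arms [ 0.4423 -0.4161  0.0401] [ 0.4932 -0.2739  0.0426] 953
top -0.5 xmin 0.216 zmax 0.319
top -0.45 xmin 0.648 zmax 0.08
top -0.4 xmin 0.468 zmax 0.083
top -0.35 xmin 0.458 zmax 0.074
top -0.3 xmin 0.637 zmax 0.075
top -0.25 xmin 0.445 zmax 0.083
top -0.2 xmin 0.449 zmax 0.059
top -0.15 xmin 0.636 zmax 0.062
top -0.05 xmin 0.2 zmax 0.481
top -0.0 xmin 0.553 zmax 0.403
top 0.05 xmin 0.553 zmax 0.403
top 0.1 xmin 0.422 zmax 0.185
top 0.15 xmin 0.399 zmax 0.122
top 0.2 xmin 0.393 zmax 0.138
top 0.25 xmin 0.49 zmax 0.115
top 0.3 xmin 0.561 zmax 0.1
[... 314 characters left out ...]
3 0.034 0.009]
side seal 523 med [0.4552 0.1954 0.0909] mid [0.4642 0.1863 0.092 ] ext [0.06  0.06  0.012]
side tank 2484 med [0.4421 0.2079 0.0492] mid [0.4632 0.1827 0.05  ] ext [0.144 0.14  0.012]
side -0.45 xmin 0.648 zmax 0.078
side -0.4 xmin 0.647 zmax 0.08
side -0.35 xmin 0.643 zmax 0.072
side -0.3 xmin 0.636 zmax 0.072
side -0.25 xmin 0.629 zmax 0.08
side -0.2 xmin 0.655 zmax 0.059
side -0.15 xmin 0.637 zmax 0.059
side -0.05 xmin 0.2 zmax 0.5
side -0.0 xmin 0.552 zmax 0.4
side 0.05 xmin 0.552 zmax 0.4
side 0.1 xmin 0.427 zmax 0.182
side 0.15 xmin 0.408 zmax 0.118
side 0.2 xmin 0.4 zmax 0.137
side 0.25 xmin 0.483 zmax 0.114
side 0.3 xmin 0.56 zmax 0.115
side 0.35 xmin 0.534 zmax 0.132
```

View pics/crop1.png

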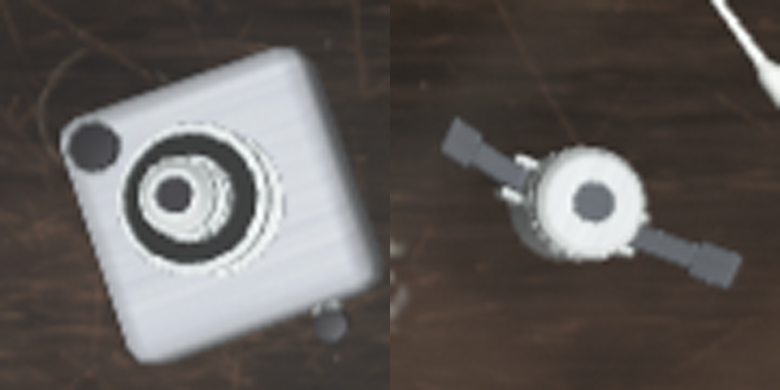

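The crops show the neck's dark top at crop (174,195), the coupling top at (593,200), and a dark knob on the tank corner at (92,147). Next I'll check what sits near the tank, because the arms must not land on it.

Run:
```python
from h import *
for n in("top","side"):
    f=np.load(n+".npz");W=f["W"];im=f["im"].max(-1)
    c=np.array([.464,.1855])
    d=W[...,:2]-c;rad=np.hypot(d[...,0],d[...,1]);ang=np.degrees(np.arctan2(d[...,1],d[...,0]))
    m=(rad<.13)&(rad>.036)&(W[...,2]>.053)
    for a in range(-180,180,20):
        k=m&(ang>=a)&(ang<a+20)
        if k.sum()>2:
            q=W[k]; print(n,a,k.sum(),"zmax",q[:,2].max().round(3),"r",rad[k].min().round(3),rad[k].max().round(3),"dark",(im[k]<80).sum())
    m=(im<90)&(rad>.045)&(rad<.11)&(W[...,2]>.02)
    p=W[m]
    for lab in range(1,(cc:=cv2.connectedComponents(m.astype(np.uint8)))[0]):
        q=W[cc[1]==lab]
        if len(q)>15: print(n,"dark blob",len(q),((q.min(0)+q.max(0))/2).round(3),"zmax",q[:,2].max().round(3),np.ptp(q,0).round(3))
```

```text
top -180 6 zmax 0.055 r 0.038 0.051 dark 0
top -160 4 zmax 0.054 r 0.039 0.049 dark 0
top -140 13 zmax 0.054 r 0.045 0.068 dark 0
top -120 9 zmax 0.055 r 0.037 0.066 dark 0
top -100 5 zmax 0.055 r 0.037 0.053 dark 0
top -80 3 zmax 0.054 r 0.039 0.049 dark 0
top -60 6 zmax 0.054 r 0.038 0.052 dark 0
top -40 5 zmax 0.055 r 0.037 0.061 dark 0
top -20 4 zmax 0.054 r 0.043 0.061 dark 0
top 0 7 zmax 0.055 r 0.037 0.052 dark 0
top 40 31 zmax 0.059 r 0.042 0.069 dark 15
top 60 83 zmax 0.059 r 0.045 0.073 dark 59
top 80 3 zmax 0.054 r 0.045 0.051 dark 0
top 100 6 zmax 0.054 r 0.045 0.051 dark 0
top 120 7 zmax 0.055 r 0.041 0.053 dark 0
top 140 13 zmax 0.055 r 0.036 0.065 dark 0
top 160 13 zmax 0.054 r 0.039 0.064 dark 0
top dark blob 25 [0.515 0.14  0.03 ] zmax 0.04 [0.045 0.019 0.018]
top dark blob 88 [0.489 0.24  0.056] zmax 0.059 [0.019 0.021 0.006]
top dark blob 33 [0.406 0.132 0.032] zmax 0.036 [0.014 0.017 0.008]
side 40 23 zmax 0.057 r 0.053 0.069 dark 14
side 60 105 zmax 0.057 r 0.05 0.072 dark 100
side dark blob 78 [0.407 0.133 0.027] zmax 0.034 [0.017 0.016 0.013]
side dark blob 138 [0.494 0.241 0.052] zmax 0.057 [0.031 0.022 0.011]
```

Request:
play_rows(commands="1 1 0 0 0 1;1 1 0 0 0 1;1 1 0 0 0 1;1 1 0 0 0 1;1 1 -0.5 0 0 1;1 1 -0.5 0 0 0.5;1 1 -0.5 0 0 0;0.47 0.7 -0.5 0 0 0;0 0 0 0 0 0;0 0 0 0 0 0", grip=87)

```text
time_s: 1.1
tcp_pos: [0.4668, -0.3446, 0.1621]
ee_rot: [[-0.339, -0.941, -0.001], [-0.941, 0.339, 0.0], [0.0, 0.001, -1.0]]
wrist_force: [-0.2, 0.5, 0.8]
gripper_width: 1.0
gripper_force: 0.0
```

Run:
```python
from h import *
im,d,W,c=pts("wrist"); cv2.imwrite("pics/w1.png",im)
e=W[...,:2]-np.array([.467,-.3445]);rad=np.hypot(e[...,0],e[...,1])
m=(rad<.1)&(W[...,2]>.02)&(W[...,2]<.09)
q=W[m];print(len(q),((q.min(0)+q.max(0))/2).round(4),np.ptp(q,0).round(3),q[q[:,1].argmin()].round(4),q[q[:,1].argmax()].round(4))
t=q[(abs(q[:,2]-.046)<.003)&(rad[m]<.035)]
(cx,cy),R=cv2.minEnclosingCircle((t[:,:2]*1000).astype(np.float32));print(len(t),cx,cy,R,np.median(t[:,2]))
for s in(-1,1):
    a=q[(s*(q[:,1]+.3445)>.045)]; print("arm",a.mean(0).round(4),a[:,2].min().round(3),a[:,2].max().round(3))
```

```text
4703 [ 0.4657 -0.3484  0.0357] [0.079 0.14  0.031] [ 0.4404 -0.4184  0.0413] [ 0.4898 -0.2785  0.0445]
2304 466.5330505371094 -346.3756408691406 26.167076110839844 0.04693330525586151
arm [ 0.4389 -0.4041  0.0381] 0.028 0.046
arm [ 0.4938 -0.2897  0.0395] 0.031 0.046
```

View pics/w1.png

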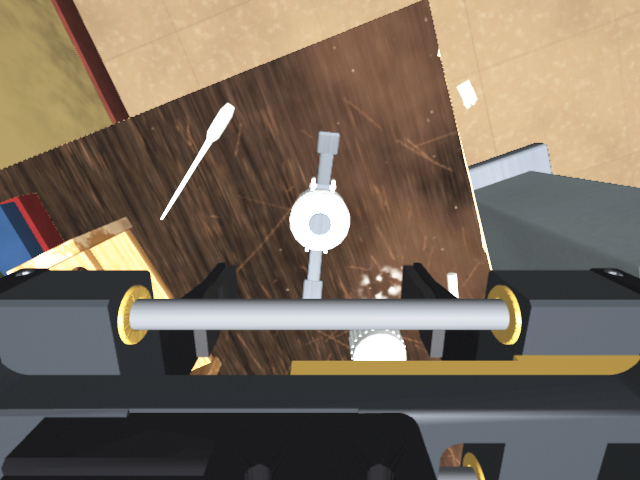

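The wrist picture shows the coupling centred at (320,220), with its arms about 6° off the tool's x axis. I'll turn by -0.1 rad, go down and grip.

Request:
play_rows(commands="0 -0.05 -0.9 0 0 -0.67;0 0 -1 0 0 0;0 0 -1 0 0 0;0 0 -1 0 0 0;0 0 -0.8 0 0 0;0 0 -0.2 0 0 0;0 0 0 0 0 0")

```text
time_s: 1.85
tcp_pos: [0.4662, -0.3474, 0.0154]
ee_rot: [[-0.434, -0.901, -0.001], [-0.901, 0.434, 0.0], [0.0, 0.001, -1.0]]
wrist_force: [-0.6, 0.3, 0.0]
gripper_width: 0.998
gripper_force: 0.0
```

Request:
play_rows(commands="0 0 0 0 0 0;0 0 0 0 0 0;0 0 0 0 0 0;0 0 0 0 0 0;0 0 0 0 0 0;0 0 0 0 0 0;0 0 0 0 0 0;0 0 0 0 0 0", grip=45)

```text
time_s: 2.65
tcp_pos: [0.4665, -0.3462, 0.0158]
ee_rot: [[-0.433, -0.902, -0.001], [-0.902, 0.433, 0.0], [0.0, 0.001, -1.0]]
wrist_force: [-1.6, 2.2, 4.5]
gripper_width: 0.595
gripper_force: 30.0
```

Request:
play_rows(commands="0 0 0.5 0 0 0;0 0 1 0 0 0;0 0 1 0 0 0;0 0 1 0 0 0;0 0 1 0 0 0;0 0 1 0 0 0;0 0 0.8 0 0 0;-0.5 0.5 0.5 0 0 -0.5;-0.6 1 0.2 0 0 -0.8;-0.6 1 0 0 0 -0.8;-0.5 1 0 0 0 -0.8;0 1 0 0 0 -0.8;0 1 0 0 0 0;0 1 0 0 0 0;0 1 0 0 0 0;0 0.5 0 0 0 0")

```text
time_s: 4.25
tcp_pos: [0.4003, -0.1046, 0.2248]
ee_rot: [[-0.842, -0.539, -0.0], [-0.539, 0.842, 0.001], [-0.0, 0.001, -1.0]]
wrist_force: [-0.7, -0.4, -2.5]
gripper_width: 0.592
gripper_force: 30.0
```

Run:
```python
from h import *
s=r.sense();print(s["time_s"],s["joints"],s["wrist_force"],s["tcp_pos"],s["gripper_width"])
im,d,W,c=pts("side");cv2.imwrite("pics/side2.png",im)
```

```text
4.25 [  8.03094264   0.74821235 -26.64217872  -0.07295389 -62.62419387
 -65.35808117] [-0.66728688 -0.41049435 -2.49610743] [ 0.40025154 -0.10456051  0.22475992] 0.592096479321249
```

View pics/side2.png

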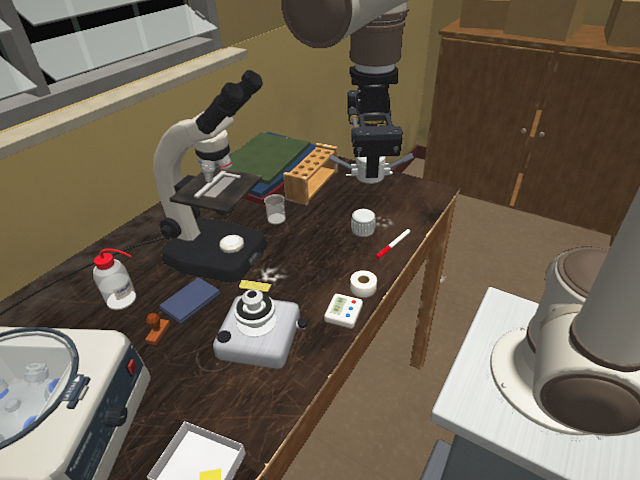

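The side picture shows the coupling held level at (371,170), arms up, with a clear way to the tank. I'll carry on past the microscope.

Request:
play_rows(commands="0 0.7 0 0 0 0;0 1 0 0 0 0;0 1 0 0 0 0;0 1 0 0 0 0;0 1 0 0 0 0;0 1 0 0 0 0;0 1 0 0 0 0;0.5 1 0 0 0 0;0.6 1 0 0 0 0;0.6 0.7 -0.5 0 0 0;0.4 0.3 -0.8 0 0 0;0 0 -0.3 0 0 0;0 0 0 0 0 0")

```text
time_s: 5.6
tcp_pos: [0.4624, 0.1834, 0.175]
ee_rot: [[-0.843, -0.538, -0.005], [-0.538, 0.843, -0.003], [0.006, -0.0, -1.0]]
wrist_force: [0.8, 0.1, -3.2]
gripper_width: 0.591
gripper_force: 30.0
```

Run:
```python
from h import *
s=r.sense();print(s["time_s"],s["tcp_pos"],s["wrist_force"]);T=s["tcp_pos"]
im,d,W,c=pts("side");cv2.imwrite("pics/side3.png",im[150:450,100:500])
e=W[...,:2]-T[:2];rad=np.hypot(e[...,0],e[...,1])
t=W[(rad<.04)&(W[...,2]>.108)&(W[...,2]<.122)&(rad<.03)]
if len(t)>5: print("neck",len(t),((t.min(0)+t.max(0))/2).round(4))
m=(rad<.1)&(rad>.04)&(W[...,2]>T[2]-.02)&(W[...,2]<T[2]+.045)
q=W[m];ang=np.degrees(np.arctan2(e[...,1],e[...,0]))[m]
h,b=np.histogram(ang,36,(-180,180));print([(int(b[i]),int(h[i]),W[m][(ang>=b[i])&(ang<b[i+1])][:,:].mean(0).round(3)) for i in np.where(h>3)[0]])
im2,d2,W2,_=pts("top");cv2.imwrite("pics/top3.png",im2)
```

```text
5.6 [0.46243358 0.18336908 0.17504546] [ 0.7969891   0.08824831 -3.23668342]
neck 258 [0.4642 0.1857 0.1137]
[(-160, 94, array([0.409, 0.157, 0.192])), (-150, 85, array([0.413, 0.15 , 0.194])), (30, 16, array([0.522, 0.227, 0.201]))]
```

View pics/side3.png

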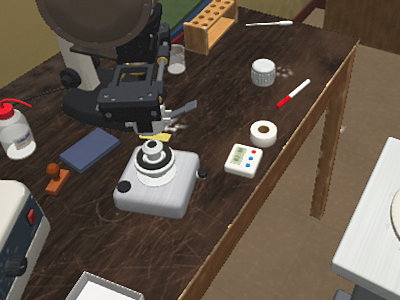

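The side crop shows the coupling held over the neck at about (150,130) with both arms raised. I'll check the offset using the same camera at both places.

Run:
```python
from h import *
for n in("top","side"):
    W=np.load(n+".npz")["W"]
    for c,z,rr in(((.4665,-.346),.046,.032),((.4642,.1857),.117,.03)):
        rad=np.hypot(W[...,0]-c[0],W[...,1]-c[1])
        t=W[(rad<rr)&(abs(W[...,2]-z)<.002)]
        (x,y),R=cv2.minEnclosingCircle((t[:,:2]*1000).astype(np.float32)); print(n,z,len(t),x,y,R,t.mean(0).round(4))
```

```text
top 0.046 322 466.3607482910156 -344.3989562988281 25.099960327148438 [ 0.4662 -0.3438  0.0461]
top 0.117 133 463.1171875 184.69703674316406 15.458854675292969 [0.4635 0.1851 0.1172]
side 0.046 121 464.7625427246094 -343.822021484375 24.72590446472168 [ 0.4653 -0.3424  0.0455]
side 0.117 126 463.3654479980469 186.1277313232422 13.225220680236816 [0.4633 0.1862 0.1164]
```

Request:
play_rows(commands="0.02 0.02 -0.5 0 0 0;0 0 -0.5 0 0 0;0 0 -0.3 0 0 0;0 0 -0.2 0 0 0;0 0 -0.2 0 0 0;0 0 0 0 0 0")

```text
time_s: 6.3
tcp_pos: [0.4642, 0.1849, 0.1263]
ee_rot: [[-0.843, -0.538, -0.001], [-0.538, 0.843, -0.0], [0.001, -0.0, -1.0]]
wrist_force: [0.4, -0.0, -3.1]
gripper_width: 0.591
gripper_force: 30.0
```

Request:
play_rows(commands="0 0 -0.1 0 0 0;0 0 -0.1 0 0 0;0 0 0 0 0 0")

```text
time_s: 6.6
tcp_pos: [0.4642, 0.1851, 0.1203]
ee_rot: [[-0.843, -0.538, -0.0], [-0.538, 0.843, -0.0], [0.001, -0.0, -1.0]]
wrist_force: [-1.0, -0.3, -2.9]
gripper_width: 0.592
gripper_force: 30.0
```

Request:
play_rows(commands="-0.02 -0.02 -0.1 0 0 0;0 0 -0.1 0 0 0;0 0 -0.1 0 0 0;0 0 -0.1 0 0 0;0 0 0 0 0 0")

```text
time_s: 7.1
tcp_pos: [0.4637, 0.1845, 0.1081]
ee_rot: [[-0.843, -0.538, -0.001], [-0.538, 0.843, -0.0], [0.001, -0.0, -1.0]]
wrist_force: [-0.2, 0.5, -2.0]
gripper_width: 0.594
gripper_force: 30.0
```

Request:
play_rows(commands="0 0 -0.07 0 0 0;0 0 0 0 0 0")

```text
time_s: 7.3
tcp_pos: [0.4639, 0.1846, 0.1069]
ee_rot: [[-0.843, -0.538, 0.0], [-0.538, 0.843, 0.0], [-0.0, -0.0, -1.0]]
wrist_force: [-1.0, -1.0, 0.8]
gripper_width: 0.592
gripper_force: 30.0
```

Request:
play_rows(commands="0 0 -0.07 0 0 0;0 0 -0.07 0 0 0;0 0 0 0 0 0")

```text
time_s: 7.6
tcp_pos: [0.464, 0.1846, 0.1027]
ee_rot: [[-0.843, -0.538, 0.001], [-0.538, 0.843, 0.0], [-0.001, -0.0, -1.0]]
wrist_force: [-2.5, 0.3, 4.0]
gripper_width: 0.589
gripper_force: 30.0
```

Request:
play_rows(commands="0 0 -0.07 0 0 0;0 0 0 0 0 0")

```text
time_s: 7.8
tcp_pos: [0.4641, 0.1847, 0.1017]
ee_rot: [[-0.842, -0.539, 0.001], [-0.539, 0.842, 0.0], [-0.001, -0.0, -1.0]]
wrist_force: [-5.6, -0.6, 10.2]
gripper_width: 0.596
gripper_force: 30.1
```

Request:
play_rows(commands="0 0 -0.05 0 0 0;0 0 0 0 0 0")

```text
time_s: 8.0
tcp_pos: [0.4642, 0.1848, 0.1017]
ee_rot: [[-0.842, -0.539, 0.002], [-0.539, 0.842, 0.0], [-0.001, -0.001, -1.0]]
wrist_force: [-7.2, -0.9, 19.7]
gripper_width: 0.592
gripper_force: 30.1
```

Height stops at 0.1017 while the force rises from 10 N to 20 N, so the coupling is on the seat. I'll ease off the side load, press slightly more, then let go.

Request:
play_rows(commands="-0.03 0 -0.02 0 0 0;0 0 0 0 0 0")

```text
time_s: 8.2
tcp_pos: [0.4642, 0.1848, 0.1017]
ee_rot: [[-0.842, -0.54, 0.004], [-0.54, 0.842, 0.0], [-0.003, -0.002, -1.0]]
wrist_force: [-5.8, -2.6, 21.4]
gripper_width: 0.591
gripper_force: 30.1
```

Request:
play_rows(commands="0 0 0.1 0 0 0;0 0 0 0 0 0;0 0 0 0 0 0;0 0 0 0 0 0;0 0 0 0 0 0;0 0 0 0 0 0", grip=87)

```text
time_s: 8.8
tcp_pos: [0.4629, 0.1845, 0.1007]
ee_rot: [[-0.843, -0.538, -0.0], [-0.538, 0.843, -0.0], [0.001, -0.0, -1.0]]
wrist_force: [-0.2, 0.4, -0.1]
gripper_width: 0.976
gripper_force: 0.0
```

Request:
play_rows(commands="0 0 0.3 0 0 0;0 0 0.8 0 0 0;0 0 1 0 0 0;0 0 1 0 0 0;0 0 0.5 0 0 0;0 0 0 0 0 0;0 0 0 0 0 0")

```text
time_s: 9.5
tcp_pos: [0.4625, 0.1844, 0.2089]
ee_rot: [[-0.843, -0.538, -0.0], [-0.538, 0.843, 0.0], [0.0, 0.0, -1.0]]
wrist_force: [-0.1, 0.6, -0.7]
gripper_width: 1.002
gripper_force: 0.0
```

Run:
```python
from h import *
s=r.sense();print(s["time_s"],s["tcp_pos"],s["wrist_force"])
A=[]
for n in("side","wrist"):
    im,d,W,c=pts(n);A.append(im)
    e=W[...,:2]-np.array([.4635,.185]);rad=np.hypot(e[...,0],e[...,1]);z=W[...,2]
    t=W[(rad<.024)&(z>.12)&(z<.145)]
    print(n,"lid z",np.median(t[:,2]).round(4),len(t))
    t=t[abs(t[:,2]-np.median(t[:,2]))<.002];(x,y),R=cv2.minEnclosingCircle((t[:,:2]*1000).astype(np.float32));print(x,y,R)
    ang=np.degrees(np.arctan2(e[...,1],e[...,0]))
    m=(rad<.09)&(rad>.045)&(z>.075)&(z<.15)
    for a0 in (33,-147):
        k=m&(abs((ang-a0+180)%360-180)<40)
        if k.sum()>10:
            p=np.polyfit(rad[k],z[k],1);print(a0,k.sum(),"ang",np.median(ang[k]).round(1),"rmax",rad[k].max().round(3),"slope",np.arctan(p[0]).round(3),"z@53",np.polyval(p,.053).round(4), "zrange",z[k].min().round(3),z[k].max().round(3))
cv2.imwrite("pics/s4.png",np.hstack([cv2.resize(A[0][220:420,180:360],(360,400)),cv2.resize(A[1],(400,400))]))
```

```text
9.5 [0.46250347 0.18443603 0.20889044] [-0.05962869  0.56470372 -0.69311398]
side lid z 0.1314 506
463.5804748535156 184.90289306640625 23.815134048461914
33 179 ang 34.1 rmax 0.076 slope 0.524 z@53 0.1167 zrange 0.109 0.13
-147 148 ang -149.1 rmax 0.076 slope 0.493 z@53 0.1161 zrange 0.11 0.129
wrist lid z 0.1323 3055
463.5119934082031 185.02239990234375 23.959070205688477
33 198 ang 32.0 rmax 0.055 slope 0.519 z@53 0.1181 zrange 0.111 0.12
-147 906 ang -147.1 rmax 0.076 slope 0.473 z@53 0.1175 zrange 0.112 0.13
```

View pics/s4.png

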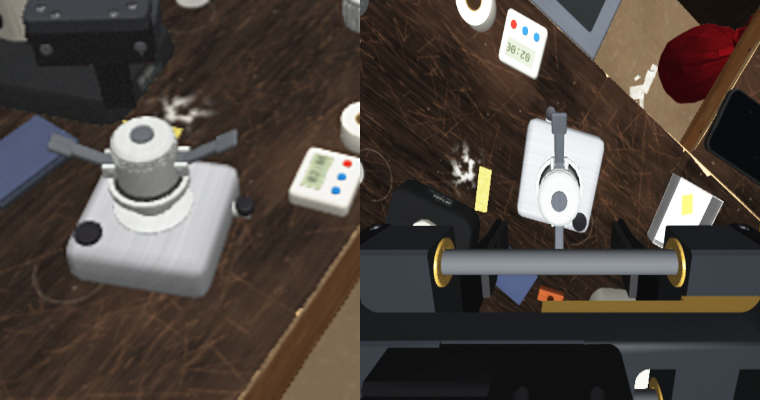

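The picture shows the coupling seated upright with both arms up. Its lid is at 0.132, which is 86 + 46 mm, so it is fully home. Before pressing I'll check the clearance to the microscope.

Run:
```python
from h import *
for n in("top","side"):
    W=np.load(n+".npz")["W"];m=(W[...,0]>.45)&(W[...,0]<.68)&(W[...,1]>.05)&(W[...,1]<.35)&(W[...,2]>.13)
    p=W[m]; print(n,len(p))
    for x in np.arange(.45,.68,.03):
        q=p[(p[:,0]>=x)&(p[:,0]<x+.03)]
        if len(q): print(x.round(2),len(q),"y",q[:,1].min().round(3),q[:,1].max().round(3),"z",q[:,2].min().round(3),q[:,2].max().round(3))
```

```text
top 1174
0.54 176 y 0.05 0.065 z 0.378 0.402
0.57 298 y 0.05 0.091 z 0.171 0.403
0.6 291 y 0.05 0.074 z 0.178 0.378
0.63 288 y 0.05 0.075 z 0.179 0.347
0.66 121 y 0.05 0.105 z 0.18 0.328
side 2831
0.54 206 y 0.05 0.067 z 0.365 0.399
0.57 518 y 0.05 0.092 z 0.172 0.4
0.6 660 y 0.05 0.095 z 0.172 0.373
0.63 1113 y 0.05 0.102 z 0.131 0.344
0.66 334 y 0.05 0.105 z 0.173 0.326
```

Request:
play_rows(commands="0 0 0 0 0 0;0.5 0.3 0 0 0 0;0.6 0.4 0 0 0 0;0.47 0.32 0 0 0 0;0 0 0 0 0 0;0 0 0 0 0 0;0 0 0 0 0 0;0 0 0 0 0 0", grip=0)

```text
time_s: 10.4
tcp_pos: [0.5094, 0.2147, 0.2091]
ee_rot: [[-0.843, -0.538, -0.0], [-0.538, 0.843, -0.0], [0.0, 0.0, -1.0]]
wrist_force: [0.2, -0.8, -0.3]
gripper_width: 0.355
gripper_force: 0.0
```

Request:
play_rows(commands="0 0 -1 0 0 0;0 0 -0.5 0 0 0;0 0 0 0 0 0;0 0 0 0 0 0;0 0 0 0 0 0;0 0 0 0 0 0")

```text
time_s: 11.0
tcp_pos: [0.5105, 0.2155, 0.1653]
ee_rot: [[-0.843, -0.538, 0.002], [-0.538, 0.843, 0.001], [-0.002, 0.0, -1.0]]
wrist_force: [0.3, -0.2, -0.5]
gripper_width: 0.007
gripper_force: 0.0
```

Fingers are shut. Now I'll press the +y arm down.

Request:
play_rows(commands="0 0 -0.7 0 0 0;0 0 -0.6 0 0 0;0 0 -0.3 0 0 0;0 0 -0.2 0 0 0;0 0 -0.2 0 0 0;0 0 0 0 0 0")

```text
time_s: 11.6
tcp_pos: [0.5101, 0.2153, 0.104]
ee_rot: [[-0.843, -0.538, 0.0], [-0.538, 0.843, 0.0], [-0.0, 0.0, -1.0]]
wrist_force: [-0.1, 0.1, -0.0]
gripper_width: 0.009
gripper_force: 0.0
```

Request:
play_rows(commands="0 0 -0.2 0 0 0;0 0 -0.1 0 0 0;0 0 0 0 0 0")

```text
time_s: 11.9
tcp_pos: [0.5099, 0.2151, 0.095]
ee_rot: [[-0.843, -0.538, -0.0], [-0.538, 0.843, -0.0], [0.001, -0.0, -1.0]]
wrist_force: [-0.4, 0.7, 2.7]
gripper_width: 0.005
gripper_force: 1.3
```

Request:
play_rows(commands="0 0 -0.1 0 0 0;0 0 -0.1 0 0 0;0 0 0 0 0 0")

```text
time_s: 12.2
tcp_pos: [0.5098, 0.215, 0.0886]
ee_rot: [[-0.843, -0.538, -0.001], [-0.538, 0.843, -0.0], [0.001, -0.0, -1.0]]
wrist_force: [1.1, -0.3, 2.5]
gripper_width: 0.007
gripper_force: 1.2
```

Request:
play_rows(commands="0 0 -0.06 0 0 0;0 0 0 0 0 0")

```text
time_s: 12.4
tcp_pos: [0.5103, 0.2153, 0.0872]
ee_rot: [[-0.843, -0.538, 0.001], [-0.538, 0.843, 0.0], [-0.001, -0.0, -1.0]]
wrist_force: [0.9, 0.1, 3.4]
gripper_width: 0.004
gripper_force: 1.5
```

Request:
play_rows(commands="0 0 -0.06 0 0 0;0 0 0 0 0 0")

```text
time_s: 12.6
tcp_pos: [0.5104, 0.2154, 0.0857]
ee_rot: [[-0.843, -0.538, 0.001], [-0.538, 0.843, 0.0], [-0.001, -0.0, -1.0]]
wrist_force: [1.2, -0.2, 5.4]
gripper_width: 0.006
gripper_force: 1.8
```

Request:
play_rows(commands="0 0 -0.05 0 0 0;0 0 0 0 0 0")

```text
time_s: 12.8
tcp_pos: [0.5108, 0.2156, 0.0846]
ee_rot: [[-0.843, -0.539, 0.002], [-0.539, 0.843, 0.001], [-0.002, -0.0, -1.0]]
wrist_force: [0.7, -0.4, 5.8]
gripper_width: 0.006
gripper_force: 4.0
```

Request:
play_rows(commands="0 0 -0.05 0 0 0;0 0 0 0 0 0")

```text
time_s: 13.0
tcp_pos: [0.5112, 0.2157, 0.0838]
ee_rot: [[-0.842, -0.539, 0.003], [-0.539, 0.842, 0.001], [-0.003, -0.001, -1.0]]
wrist_force: [1.3, -0.2, 8.8]
gripper_width: 0.002
gripper_force: 4.9
```

Request:
play_rows(commands="0 0 -0.05 0 0 0;0 0 0 0 0 0")

```text
time_s: 13.2
tcp_pos: [0.5117, 0.2159, 0.0829]
ee_rot: [[-0.842, -0.539, 0.004], [-0.539, 0.842, 0.002], [-0.004, -0.001, -1.0]]
wrist_force: [0.9, -0.5, 10.7]
gripper_width: 0.006
gripper_force: 5.8
```

```bash
cat > arms.py <<'E'
from h import *
im,d,W,c=pts("side");cv2.imwrite("pics/side_arms.png",cv2.resize(im[240:400,190:350],(560,560)))
e=W[...,:2]-np.array([.4635,.185]);z=W[...,2]
for a0 in(33,-147):
    t=np.radians(a0);u=e@[np.cos(t),np.sin(t)];v=e@[-np.sin(t),np.cos(t)]
    k=(u>.045)&(u<.09)&(abs(v)<.008)&(z>.06)&(z<.15)
    if k.sum()>8:
        p=np.polyfit(u[k],z[k],1);print(a0,k.sum(),"angle",-np.arctan(p[0]).round(3),"z@53",np.polyval(p,.053).round(4),"u",u[k].min().round(3),u[k].max().round(3))
    else: print(a0,k.sum())
t=W[(np.hypot(e[...,0],e[...,1])<.022)&(z>.12)&(z<.14)];print("lid",np.median(t[:,2]) if len(t) else None)
E
python3 arms.py
```

```text
33 12 angle 0.937 z@53 0.0778 u 0.045 0.064
-147 122 angle -0.583 z@53 0.1271 u 0.045 0.07
lid 0.13422844594392794
```

The far arm and lid have risen slightly, so the coupling has tipped under this press. I'll back off and look.

Request:
play_rows(commands="0 0 0.4 0 0 0;0 0 1 0 0 0;0 0 1 0 0 0;0 0 1 0 0 0;0 0 0 0 0 0;0 0 0 0 0 0")

```text
time_s: 13.85
tcp_pos: [0.5091, 0.2149, 0.1828]
ee_rot: [[-0.843, -0.538, -0.001], [-0.538, 0.843, 0.0], [0.001, 0.001, -1.0]]
wrist_force: [-0.4, -1.0, -0.6]
gripper_width: 0.007
gripper_force: 0.0
```

```bash
python3 arms.py
python3 - <<'E'
from h import *
im,d,W,c=pts("side")
e=W[...,:2]-np.array([.4635,.185]);rad=np.hypot(e[...,0],e[...,1])
k=(rad<.021)&(W[...,2]>.12)&(W[...,2]<.145);q=W[k]
A=np.c_[e[k],np.ones(k.sum())];s=np.linalg.lstsq(A,q[:,2],rcond=None)[0];print("lid plane slope",s.round(4), "tilt deg",np.degrees(np.hypot(*s[:2])).round(2))
E
```

```text
33 86 angle 0.665 z@53 0.0807 u 0.045 0.07
-147 137 angle -0.495 z@53 0.1151 u 0.045 0.076
lid 0.13169770098075234
lid plane slope [ 0.004  -0.0087  0.1318] tilt deg 0.55
```

View pics/side_arms.png

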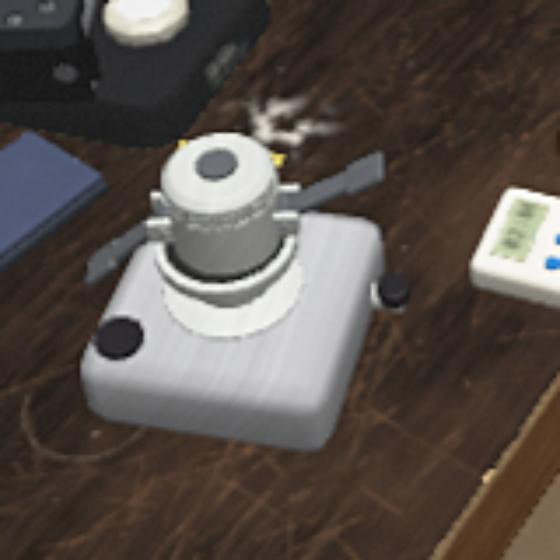

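The +y arm is down at about 0.67–0.70 rad and the coupling has settled back level, with the lid at 0.1317. Next is the other arm, pressed more gently.

Request:
play_rows(commands="-0.7 -0.45 0 0 0 0;-0.9 -0.6 0 0 0 0;-0.9 -0.6 0 0 0 0;-0.55 -0.35 0 0 0 0;0 0 0 0 0 0;0 0 -1 0 0 0;0 0 -0.8 0 0 0;0 0 -0.2 0 0 0;0 0 -0.2 0 0 0;0 0 -0.2 0 0 0;0 0 -0.2 0 0 0;0 0 0 0 0 0")

```text
time_s: 15.15
tcp_pos: [0.4187, 0.1554, 0.1047]
ee_rot: [[-0.843, -0.538, 0.0], [-0.538, 0.843, 0.0], [-0.0, 0.0, -1.0]]
wrist_force: [-0.7, 0.3, 0.9]
gripper_width: 0.005
gripper_force: 0.0
```

Request:
play_rows(commands="0 0 -0.15 0 0 0;0 0 -0.1 0 0 0;0 0 0 0 0 0")

```text
time_s: 15.45
tcp_pos: [0.419, 0.1555, 0.0976]
ee_rot: [[-0.843, -0.538, 0.001], [-0.538, 0.843, 0.001], [-0.002, 0.0, -1.0]]
wrist_force: [0.9, -0.5, 2.7]
gripper_width: 0.007
gripper_force: 1.2
```

Request:
play_rows(commands="0 0 -0.1 0 0 0;0 0 -0.1 0 0 0;0 0 -0.07 0 0 0;0 0 0 0 0 0")

```text
time_s: 15.85
tcp_pos: [0.4192, 0.1555, 0.0906]
ee_rot: [[-0.842, -0.539, 0.001], [-0.539, 0.842, 0.0], [-0.001, -0.001, -1.0]]
wrist_force: [-3.0, -0.7, 12.6]
gripper_width: 0.005
gripper_force: 5.9
```

Request:
play_rows(commands="0 0 -0.05 0 0 0;0 0 0 0 0 0")

```text
time_s: 16.05
tcp_pos: [0.4193, 0.1556, 0.0901]
ee_rot: [[-0.842, -0.539, 0.002], [-0.539, 0.842, 0.0], [-0.002, -0.001, -1.0]]
wrist_force: [-5.6, -1.2, 20.3]
gripper_width: 0.004
gripper_force: 9.3
```

Request:
play_rows(commands="0 0 -0.04 0 0 0;0 0 0 0 0 0")

```text
time_s: 16.25
tcp_pos: [0.4194, 0.1556, 0.0897]
ee_rot: [[-0.842, -0.54, 0.003], [-0.54, 0.842, 0.0], [-0.002, -0.001, -1.0]]
wrist_force: [-7.5, -1.9, 25.5]
gripper_width: 0.009
gripper_force: 12.2
```

It's hard against the stop at the expected height. I'll lift clear and check.

Request:
play_rows(commands="0 0 0.4 0 0 0;0 0 1 0 0 0;0 0 1 0 0 0;-0.5 -0.5 1 0 0 0;-0.7 -1 1 0 0 0;0 -1 1 0 0 0;0 -1 0 0 0 0;0 -1 0 0 0 0;0 0 0 0 0 0;0 0 0 0 0 0")

```text
time_s: 17.25
tcp_pos: [0.382, 0.0197, 0.2479]
ee_rot: [[-0.844, -0.537, -0.001], [-0.537, 0.844, 0.0], [0.001, 0.001, -1.0]]
wrist_force: [-0.1, 0.2, 0.3]
gripper_width: 0.008
gripper_force: 0.0
```

```bash
python3 arms.py
python3 - <<'E'
from h import *
s=r.sense();print(s["time_s"],s["tcp_pos"])
im,d,W,c=pts("top")
e=W[...,:2]-np.array([.4635,.185]);z=W[...,2]
for a0 in(33,-147):
    t=np.radians(a0);u=e@[np.cos(t),np.sin(t)];v=e@[-np.sin(t),np.cos(t)]
    k=(u>.042)&(u<.08)&(abs(v)<.005)&(z>.058)&(z<.15)
    if k.sum()>8:
        p=np.polyfit(u[k],z[k],1);print("top",a0,k.sum(),"angle",-np.arctan(p[0]).round(3),"z@53",np.polyval(p,.053).round(4),"u",u[k].max().round(3))
E
```

```text
33 85 angle 0.67 z@53 0.0807 u 0.045 0.07
-147 126 angle 0.696 z@53 0.0816 u 0.045 0.071
lid 0.13143162332209715
17.3 [0.38223038 0.02017895 0.24804159]
top 33 59 angle 0.697 z@53 0.0827 u 0.07
top -147 31 angle 0.741 z@53 0.0835 u 0.054
```

View pics/side_arms.png

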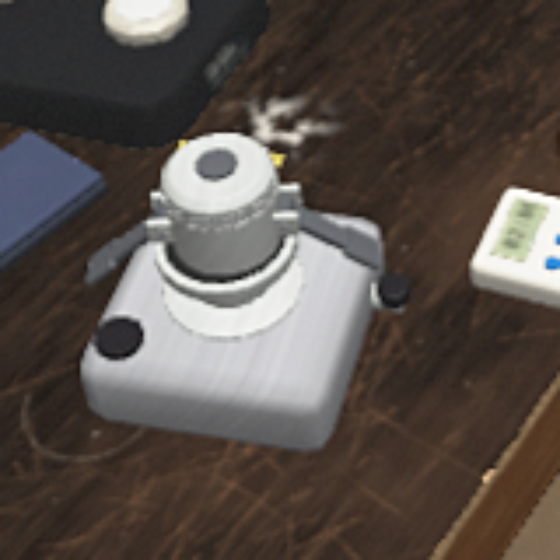

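The picture shows both arms down, at (120,250) and (340,240). The coupling is level on its seat, both arms measure about 0.7 rad, and the robot is clear.

```bash
python3 -c "
from station import r
print(r.finish_job())"
```

```text
the job is handed in; nothing more can be done
None
```

The coupling is locked on the tank: it sits level and fully home with the seal squashed, and both cam arms measure about 0.7 rad down. It tipped slightly while I pressed the first arm, then settled back level. I handed the job in at about 17 s with the robot clear.

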